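# Seat the keyed collar on the selector switch of an instrument housing

## Robot

A 6-joint arm with a two-finger parallel gripper is mounted at the origin on the work surface. World frame = base frame: x ahead of the robot, y to its left, z up, the work surface at z = 0. Lengths are in m, angles in rad, forces in N, time in s.
With the tool pointing down it reaches from about 0.4 to 0.825 m from the base axis. Payload 7 kg.
Tool frame: the origin (TCP) lies between the finger pads; the fingertips stand 22 mm ahead of it and the grasp point (between the pads) lies 3 mm ahead of it (arm.tip_reach is the distance from the TCP to the fingertips, in m); z points along the fingers, y is the line along which they close (so a half turn about z gives the same grasp; the last joint's range is limited). The gripper opens to 88 mm and grips with 3 to 60 N. Pads are 19 mm wide; open, the fingers measure 130 mm over their backs; the gripper's body (78 mm by 193 mm) begins 47 mm behind the grasp point.
Start: joints at [1.545, 0.359, 0.012, 0, -1.224, -0.288], TCP at [0.208, 0.642, 0.249] pointing down, gripper open.
Joint ranges: [-3.07, 3.07], [-1.43, 2.12], [-1.02, 1.25], [-3.03, 1.67], [-3.05, -0], [-3.03, 3.03]. Speed limits (rad/s): [2.39, 2.39, 3.01, 3.14, 3.14, 3.14].

## Interface

Orientations are given as [roll, pitch, yaw] about the fixed x, y, z axes, in that order (R = Rz(yaw) Ry(pitch) Rx(roll)).
In Python, from station import arm, viewer gives the robot as it stands. The module is installed in compiled form; this text tells all that it offers.
- The arm moves only by the tool apply_moves, never from a script. Its argument "commands" is a list that holds one entry, the list of rows, each a list of 5 numbers: the closure, from -1 (fully open) to 1 (shut), then the shift along the world's x, y, z as a fraction of full scale, then the turn about the world's z as a fraction of full scale. In form: [[[fingers, tx, ty, tz, yaw], ...]]. A call has 1 to 12 rows; each row shifts and turns the commanded pose from where the row before left it; what a row does not reach is not made up. Full scale, the value 1, is 20 cm for a shift and pi rad for a turn. A row lasts 1/10 s, in which the tool goes at most 50 mm and 8.59 degrees, less where a joint would pass 70% of its speed; a pose out of reach is approached as far as the arm can. A call with a number of a shift or a turn outside -1 to 1 is refused whole. A call with a gripper value outside its range is refused whole. The fingers move at their own pace and stop on an object; "force" is the grip in N (left out, the last holds). Time passes only in rows, so rows that do not move let the fingers close. It gives the time, the measured TCP pose, the force, the opening and the grip force at its end, in the units of the state.
- arm.get_state(): the state, without advancing time (a new reading comes with each control period).
- viewer.grab_frame(name): name is "scene" or "top"; returns a dict with "image" (420x560x3 uint8, blue, green, red), "mtx" (3x3 intrinsics, pixels), "rvec" (rotation vector, rad) and "tvec" (3), from world to camera coordinates, as OpenCV has them. Camera axes: x right, y down, z forward; pixel columns grow to the right and rows downward; lengths in m; the calibration is good to about 2 mm. A picture is of the moment at which its call begins. There is no depth.
- arm.job_done(): hands the job in; it is judged then, once.
The state is a dict: "t": time; "q": joint angles; "qd": joint speeds; "joint_efforts": joint torques, N m; "eef_pos": TCP position; "ee_rot": TCP orientation; "force": force on the tool from outside, world axes, zero at the start; "moment": the same for the moment, N m; "width": finger opening in m; "gripper_force": force on a finger pad.
Only numpy, scipy, OpenCV 4.12 (cv2) and the standard library are available. Lean on these libraries where they do the work, as an engineer would, in place of code of your own. Each camera call takes 0.05 s, during which the arm holds its last target. There are 200 camera calls.

## Task

Put the loose steel eight-sided collar, right way up as it lies, over the switch spindle on the housing's lid, and turn it there until its two inner tabs drop into the spindle's keyways and it sits flat, fully home on the flange; then let go of it. Feel for the keyways gently: the switch is damaged if the collar is ever pressed or twisted against it with more than 40 N. Leave the meter, the screwdriver and the red bin where they are.

Things in the scene. Friction and masses are not known exactly. Their poses are not given: they have to be found in the camera images.
- collar: Loose steel collar: plain eight-sided ring, 20 mm tall, 46 mm across outer flats, 130 g; eight-sided bore 31 mm across flats. Origin: centre of its underside, z up; it lies flat on the table and goes on the same way up, either way round (a half turn makes no difference). The flats facing +y and -y are plain and good to grip; hold only the upper 12 mm, so that the fingertips stay clear of flange and lid.
- tab (a point): Tip of one of the collar's two inner tabs, on its +x side, 10 mm from its axis, 12.5 mm above its underside; the other is opposite, on -x. Each tab is 5 mm wide and 5 mm thick (10 to 15 mm above the underside); below them the bore is clear. Outside on the same two flats a nib 6 mm wide sticks out 5 mm over the full height. Axes as the collar's.
- housing: Grey instrument housing, fixed, 150 (x) x 120 (y) x 55 mm tall; origin in the centre of its underside, z up. Two round cable glands stick out 24 mm from its +x side. On the middle of the lid a steel flange (54 mm diameter, 3 mm thick) carries the upright steel switch spindle, which does not turn.
- seat (a point): Point on the spindle's axis at the flange's top face, 58 mm above the table: where the collar's origin ends up when fully home. Axes as the housing's. While the tabs rest on the spindle's thick part, away from the keyways, the collar's underside is 7 mm above this; with the tabs within about 0.07 rad of the keyways' direction the collar can drop these 7 mm.
- spindle_top (a point): Top of the spindle, on its axis, 35 mm above the flange. The upper 18 mm is a pilot 16 mm in diameter, its top tapered; below it a thick part 28 mm in diameter, 17 mm tall, with two opposite keyways 7 mm wide, open on top, down to the flange. Their common line is turned 0.2 to 1.9 rad anticlockwise (from above) from housing x: not measured. Axes as the housing's.
- meter: Bystander: yellow multimeter lying flat, 75 x 150 x 36 mm, origin in the centre of its underside. To be left alone.
- screwdriver: Bystander: screwdriver, 180 mm long, lying. To be left alone.
- bin: Bystander: small open red parts bin 120 x 90 x 50 mm, origin in the centre of its underside. To be left alone.
Things that resemble listed ones, but are neither listed nor needed, are in the scene too. There is more than one size of the collar; the job needs the larger. Of the things shaped like the housing, the grey one is meant.

How it is judged:
On the way:
1. the collar is over the spindle's pilot, its underside less than 20 mm above the flange and within 5 mm of the axis (horizontal distance between collar and seat below 0.005 m and z of collar in the frame of seat below 0.02 m and angle between collar's own z axis and vertical below 0.2 rad), for 0.05 s.
At the end, for the whole second after the job is handed in: The collar lies right way up and flat on the flange: its underside within 2 mm of the flange's top, centred within 4 mm on the spindle's axis, tilted less than 0.06 rad, at rest and released (horizontal distance between collar and seat below 0.004 m and z of collar in the frame of seat between -0.003 and 0.002 m and angle between collar's own z axis and vertical below 0.06 rad and linear speed of collar below 0.01 m/s); the robot touches nothing.
It fails at once if the collar pressed or twisted against the spindle or housing with more than 40 N (contact force between collar and housing above 40 N).
It fails at once if the meter moved by more than 30 mm (distance of meter from where it was at the start of the episode above 0.03 m).
It fails at once if the screwdriver moved by more than 30 mm (distance of screwdriver from where it was at the start of the episode above 0.03 m).
It fails at once if the bin moved by more than 30 mm (distance of bin from where it was at the start of the episode above 0.03 m).
It also fails if it takes over 61 s, if anything falls off the work surface, if the arm or the gripper's body presses on something with over 40 N, if the wrist force passes 120 N, or if a joint passes its speed limit or range.

## Working session

There is one attempt and no reset: what is moved stays moved. The work goes in short steps, Python scripts to look and compute and a tool call to move; the robot and the scene stay as the last step left them, time stands still between calls to the robot, and variables do not carry over. Pictures are saved under pics/ and viewed, at most 10 in all, crops included, and the job is handed in when it is done.

Besides the shell and the picture viewer there is one more tool, called after ">>>" as name([rows], argument=value, ...), one row to a line, values as JSON. apply_moves: Moves the arm, as the interface text tells. Shift numbers are shares of 20 cm and turn numbers shares of pi rad, none past 1 either way. Its arguments: {"type":"object","properties":{"commands":{"type":"array","items":{"type":"array","items":{"type":"array","items":{"type":"number"}}}},"force":{"type":"number"}},"required":["commands"]}

```bash
mkdir -p pics
cat > h.py <<'E'
import numpy as np, cv2, pickle
from station import arm, viewer
def grab(tag):
    d={}
    for n in ("scene","top"):
        f=viewer.grab_frame(n); d[n]=f; cv2.imwrite(f"pics/{tag}_{n}.png",f["image"])
    pickle.dump(d,open(f"{tag}.pkl","wb")); return d
def load(tag): return pickle.load(open(f"{tag}.pkl","rb"))
def proj(f,P):
    return cv2.projectPoints(np.float64(P).reshape(-1,3),np.float64(f["rvec"]),np.float64(f["tvec"]),np.float64(f["mtx"]),None)[0].reshape(-1,2)
def ray(f,px):
    R=cv2.Rodrigues(np.float64(f["rvec"]))[0]; c=-R.T@np.float64(f["tvec"]).ravel()
    d=R.T@np.linalg.solve(f["mtx"],[px[0],px[1],1.]); return c,d/np.linalg.norm(d)
def onz(f,px,z):
    c,d=ray(f,px); return c+d*(z-c[2])/d[2]
def tri(f1,p1,f2,p2):
    c1,d1=ray(f1,p1);c2,d2=ray(f2,p2)
    s=np.linalg.lstsq(np.c_[d1,-d2],c2-c1,rcond=None)[0]
    a,b=c1+s[0]*d1,c2+s[1]*d2; return (a+b)/2,np.linalg.norm(a-b)
E
python3 - <<'E'
from h import *
np.set_printoptions(precision=4,suppress=True)
d=grab("a"); s=arm.get_state(); print(s["t"],s["eef_pos"],s["ee_rot"],s["width"])
for n in d: print(n,ray(d[n],(280,210)),d[n]["mtx"][0])
E
```

```text
0.1 [0.2082 0.6417 0.2477] [ 3.1401 -0.0001 -0.3139] 0.08741531816228436
scene (array([1.0626, 0.3232, 0.6594]), array([-0.5586, -0.4522, -0.6953])) [415.6941   0.     279.4624]
top (array([ 0.3715, -0.0509,  0.994 ]), array([ 0.1843, -0.0379, -0.9821])) [432.4704   0.     269.8099]
```

```bash
python3 -c "
import cv2,numpy as np
a=[cv2.imread(f'pics/a_{n}.png') for n in('scene','top')]
print(a[0].shape)"
```

```text
(420, 560, 3)
```

View pics/a_scene.png

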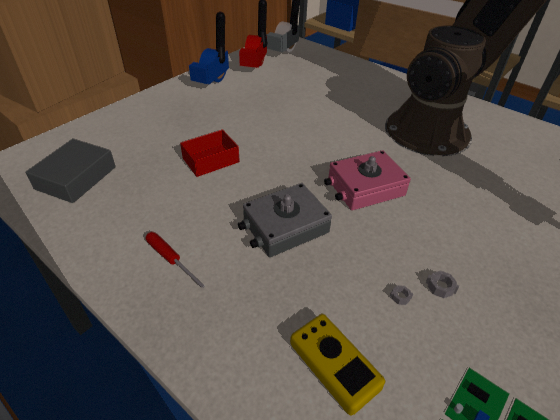

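View pics/a_top.png

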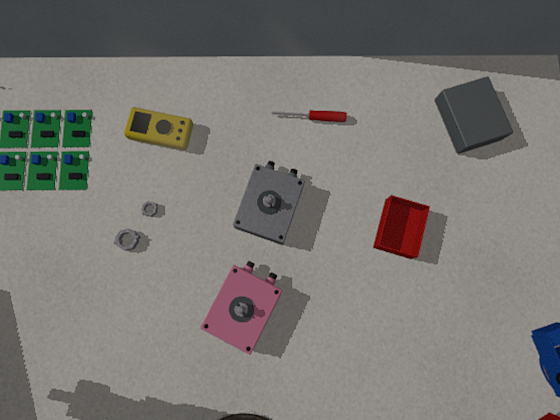

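The scene shows a grey housing (scene 288,207; top 268,202), a pink look-alike (370,165; 242,309), and two rings. The larger ring is at scene (443,284) / top (127,239), the smaller at (401,294) / (150,208). I choose the larger ring and the grey housing, and check both in one crop.

```bash
cat > crop.py <<'E'
import cv2,numpy as np
def tile(img,c,r,out=(400,300)):
    # c centre, r half-width px; label corners
    rx=r; ry=r*out[1]/out[0]
    s=out[0]/(2*rx)
    M=np.float64([[s,0,-s*(c[0]-rx)],[0,s,-s*(c[1]-ry)]])
    # pixel-centre: u_out = s*(u-(c-rx))
    t=cv2.warpAffine(img,M,out,flags=cv2.INTER_CUBIC)
    for k in range(int(c[0]-rx),int(c[0]+rx)+1):
        if k%5==0:
            x=int(s*(k-c[0]+rx)); cv2.line(t,(x,0),(x,8 if k%10==0 else 4),(0,255,255),1)
            if k%10==0: cv2.putText(t,str(k),(x+2,18),0,.35,(0,255,255),1)
    for k in range(int(c[1]-ry),int(c[1]+ry)+1):
        if k%5==0:
            y=int(s*(k-c[1]+ry)); cv2.line(t,(0,y),(8 if k%10==0 else 4,y),(0,255,255),1)
            if k%10==0: cv2.putText(t,str(k),(10,y+4),0,.35,(0,255,255),1)
    return t
def four(imgs,cs,rs,fn):
    t=[tile(i,c,r) for i,c,r in zip(imgs,cs,rs)]
    cv2.imwrite(fn,np.vstack([np.hstack(t[:2]),np.hstack(t[2:])]))
E
python3 - <<'E'
from crop import *
S=cv2.imread('pics/a_scene.png');T=cv2.imread('pics/a_top.png')
four([T,S,T,S],[(127,239),(443,284),(269,203),(287,207)],[20,24,24,28],'pics/b.png')
E
```

```text
(no output)
```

View pics/b.png

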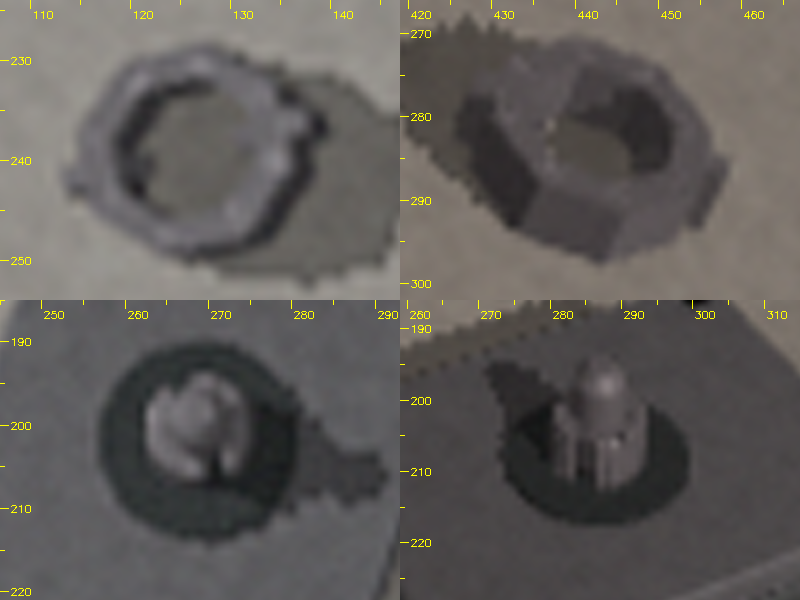

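```bash
cat >> h.py <<'E'
def circ(c,r,z,n=72):
    a=np.linspace(0,2*np.pi,n,endpoint=False); return np.c_[c[0]+r*np.cos(a),c[1]+r*np.sin(a),np.full(n,z)]
def octo(c,yaw,flat,z):
    a=yaw+np.pi/8+np.arange(8)*np.pi/4; r=flat/2/np.cos(np.pi/8)
    return np.c_[c[0]+r*np.cos(a),c[1]+r*np.sin(a),np.full(8,z)]
E
python3 - <<'E'
from h import *
np.set_printoptions(precision=4,suppress=True)
d=load("a");S,T=d["scene"],d["top"]
print("collar",tri(T,(124.9,238.7),S,(441,281)), onz(T,(124.9,238.7),.02),onz(S,(441,281),.02))
a,b=onz(T,(114,242),.02),onz(T,(136,236),.02); print("nibs",a,b,np.linalg.norm(a-b),np.arctan2(*(b-a)[1::-1]))
print("spindle top",tri(T,(268.5,198.5),S,(286.2,196)))
print("seat",onz(T,(269,202),.058),onz(S,(286.4,208),.058))
# housing lid screws / corners top view
a,b=onz(T,(270.5,205.5),.075),onz(T,(266.3,194.5),.075); print("key",a,b,np.arctan2(*(b-a)[1::-1]))
# glands direction
for p in [(265,202)]: pass
for nm,f in d.items():
    for c in [onz(T,(269,202),.058)]:
        q=proj(f,circ(c,.027,.058)); print(nm,"flange ext",q.min(0),q.max(0))
    c=onz(T,(124.9,238.7),.02); q=proj(f,octo(c,0.3,.046,.02)); print(nm,"collar ext",q.min(0),q.max(0))
E
```

```text
collar (array([0.4923, 0.2612, 0.0196]), np.float64(0.0024682285359308694)) [0.4918 0.2622 0.02  ] [0.4934 0.2601 0.02  ]
nibs [0.4846 0.2863 0.02  ] [0.4977 0.2376 0.02  ] 0.050397856966973055 -1.308519247037832
spindle top (array([ 0.5664, -0.0623,  0.0917]), np.float64(0.001666821485927207))
seat [ 0.5653 -0.063   0.058 ] [ 0.5659 -0.0618  0.058 ]
key [ 0.554  -0.0659  0.075 ] [ 0.5785 -0.0571  0.075 ] 0.34635642830337904
scene flange ext [273.2348 198.8805] [299.0126 216.7201]
scene collar ext [429.2873 270.5379] [455.5065 292.1492]
top flange ext [256.7806 190.1011] [281.2095 214.0267]
top collar ext [113.9024 227.7941] [135.8994 249.712 ]
```

Both heights check out: the collar top measures 19.6 mm and the spindle top 91.7 mm. The crop shows the large ring with its nibs at top (113.5,242) and (137.5,236). The keyways appear at about 0.35 rad in world axes. Next I move above the collar.

>>> apply_moves([
  [[-1,0.119,-0.159,-0.045,-0.0265],[-1,0.119,-0.159,-0.045,-0.0265],[-1,0.119,-0.159,-0.045,-0.0265],[-1,0.119,-0.159,-0.045,-0.0265],[-1,0.119,-0.159,-0.045,-0.0265],[-1,0.119,-0.159,-0.045,-0.0265],[-1,0.119,-0.159,-0.045,-0.0265],[-1,0.119,-0.159,-0.045,-0.0265],[-1,0.119,-0.159,-0.045,-0.0265],[-1,0.119,-0.159,-0.045,-0.0265],[-1,0.119,-0.159,-0.045,-0.0265],[-1,0.119,-0.159,-0.045,-0.0265]],
], force=20)

```text
t: 1.3
eef_pos: [0.4946, 0.2589, 0.1401]
ee_rot: [3.141, -0.0, -1.316]
force: [0.4, 1.1, 0.6]
width: 0.0871
gripper_force: 0.0
```

>>> apply_moves([
  [[-1,-0.008,0.008,-0.2,0],[-1,0,0,-0.2,0],[-1,0,0,0,0]],
])

```text
t: 1.6
eef_pos: [0.4897, 0.2589, 0.0558]
ee_rot: [3.133, -0.004, -1.315]
force: [-1.0, -0.6, -1.0]
width: 0.0879
gripper_force: 0.0
```

Run:
```python
from h import *
from crop import *
d=grab("c"); s=arm.get_state(); print(s["t"],s["eef_pos"],s["ee_rot"],s["force"])
c=proj(d["top"],[.4925,.2612,.03])[0]; e=proj(d["scene"],[.4925,.2612,.03])[0]; print(c,e)
cv2.imwrite("pics/c.png",np.hstack([tile(d["top"]["image"],c,30),tile(d["scene"]["image"],e,45)]))
```

```text
1.7 [0.49234015 0.26178196 0.06061488] [ 3.14007203e+00 -1.51218622e-03 -1.31230402e+00] [-0.6167288   0.08211342  1.29579908]
[123.96210127 237.86171198] [443.26360957 277.80188497]
```

View pics/c.png

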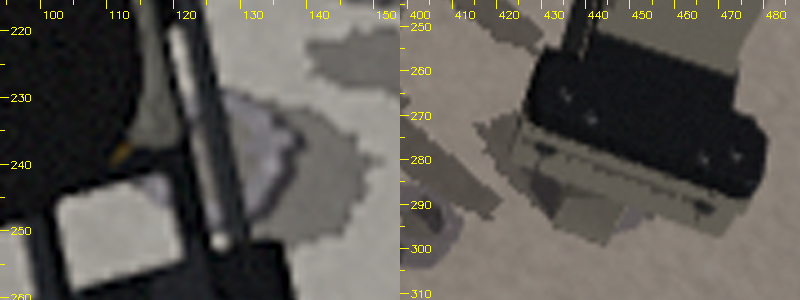

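The fingers straddle the collar: the pads show on either side of it in the scene crop around (450,285), and it stays visible beside the gripper at top (133,240). I descend so the tips are 9 mm up, then close.

>>> apply_moves([
  [[-1,0,-0.002,-0.08,0],[-1,0,0,-0.068,0],[-1,0,0,0,0],[1,0,0,0,0],[1,0,0,0,0],[1,0,0,0,0],[1,0,0,0,0],[1,0,0,0,0],[1,0,0,0,0],[1,0,0,0,0]],
])

```text
t: 2.7
eef_pos: [0.4924, 0.2616, 0.0311]
ee_rot: [-3.142, -0.0, -1.313]
force: [-0.6, -0.1, 3.2]
width: 0.046
gripper_force: 20.0
```

>>> apply_moves([
  [[1,0,0,0.1,0],[1,0,0,0.2,0],[1,0,0,0.2,0],[1,0,0,0.12,0],[1,0,0,0,0]],
])

```text
t: 3.2
eef_pos: [0.4939, 0.2629, 0.1587]
ee_rot: [-3.136, 0.003, -1.312]
force: [0.1, -0.5, -1.6]
width: 0.0458
gripper_force: 20.0
```

>>> apply_moves([
  [[1,0.0305,-0.135,0,0.044],[1,0.0305,-0.135,0,0.044],[1,0.0305,-0.135,0,0.044],[1,0.0305,-0.135,0,0.044],[1,0.0305,-0.135,0,0.044],[1,0.0305,-0.135,0,0.044],[1,0.0305,-0.135,0,0.044],[1,0.0305,-0.135,0,0.044],[1,0.0305,-0.135,0,0.044],[1,0.0305,-0.135,0,0.044],[1,0.0305,-0.135,0,0.044],[1,0.0305,-0.135,0,0.044]],
])

```text
t: 4.4
eef_pos: [0.5649, -0.0636, 0.1536]
ee_rot: [-3.141, 0.002, 0.351]
force: [0.5, 0.3, -2.6]
width: 0.0461
gripper_force: 20.0
```

>>> apply_moves([
  [[1,0,0,0,0],[1,0,0,0,0]],
])

```text
t: 4.6
eef_pos: [0.5648, -0.063, 0.1537]
ee_rot: [-3.141, 0.002, 0.343]
force: [0.1, 0.1, -1.7]
width: 0.0455
gripper_force: 20.0
```

Run:
```python
from h import *
from crop import *
d=grab("e"); s=arm.get_state(); print(s["t"],s["eef_pos"],s["ee_rot"],s["force"],s["width"])
P=s["eef_pos"]; S,T=d["scene"],d["top"]
c=proj(S,[P[0],P[1],P[2]-.03])[0]; e=proj(T,[P[0],P[1],P[2]-.02])[0]; g=proj(S,[.5656,-.0624,.075])[0]; print(c,e,g)
four([S["image"],T["image"],S["image"],T["image"]],[c,e,(c+g)/2,e],[35,35,55,70],"pics/e.png")
```

```text
4.7 [ 0.5650438  -0.06204737  0.1542389 ] [-3.14118211e+00  1.17210967e-03  3.44304594e-01] [-0.62775361  0.52791427 -1.32326313] 0.04583879351353984
[287.70682271 183.63846324] [268.92653766 194.54867053] [286.54444386 201.85062895]
```

View pics/e.png

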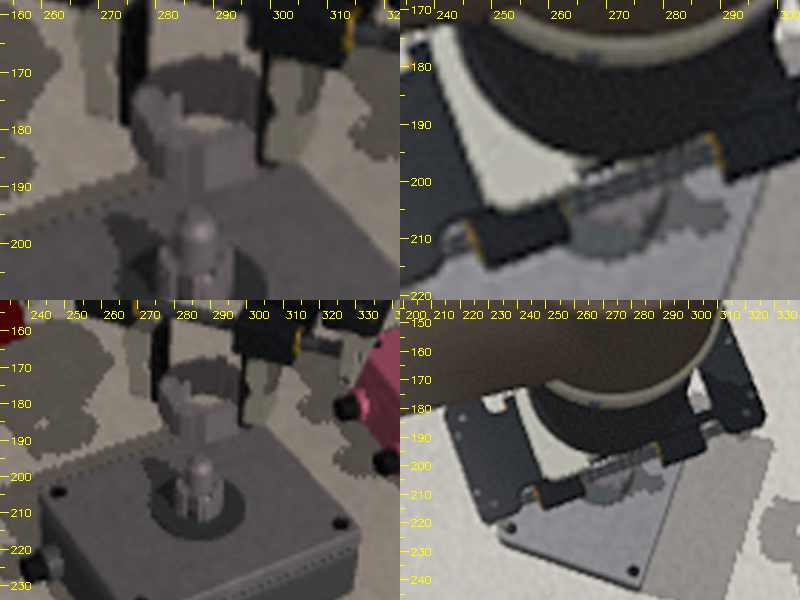

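The collar is held level above the spindle, in the scene crop at about (287,180) with the spindle tip at (287,196). I'll overlay the predicted wireframes to check centring.

Run:
```python
from h import *
from crop import *
d=load("e");S=d["scene"];T=d["top"]
P=np.array([.5649,-.0627]); zu=.154-.031; y=.344
c=np.array([287,187.]); r=26; out=(800,600); s=out[0]/(2*r)
M=np.float64([[s,0,-s*(c[0]-r)],[0,s,-s*(c[1]-r*.75)]])
t=cv2.warpAffine(S["image"],M,out,flags=cv2.INTER_CUBIC); t=cv2.convertScaleAbs(t,alpha=1.5)
def draw(P3,col,closed=True):
    q=(proj(S,P3)-c+[r,r*.75])*s; cv2.polylines(t,[np.int32(q)],closed,col,1)
for z in(zu,zu+.02):
    draw(octo(P,y,.046,z),(0,255,0))
    R=np.array([[np.cos(y),-np.sin(y)],[np.sin(y),np.cos(y)]])
    for k in(1,-1):
        n=(R@np.array([[.023,.028,.028,.023],[-.003,-.003,.003,.003]])*k).T+P; draw(np.c_[n,np.full(4,z)],(0,255,0))
Q=[.5656,-.0624]
draw(circ(Q,.027,.058),(0,0,255)); draw(circ(Q,.014,.075),(0,0,255)); draw(circ(Q,.008,.075),(0,0,255)); draw(np.array([[*Q,.058],[*Q,.093]]),(255,255,0))
for dy in(-.0035,.0035):
    k=.35; e=np.array([[np.cos(k),np.sin(k)],[-np.sin(k),np.cos(k)]])
    draw(np.c_[np.array([[-.014,dy],[.014,dy]])@e+Q,[.075,.075]],(0,255,255))
cv2.imwrite("pics/f.png",t)
```

```text
(no output)
```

View pics/f.png

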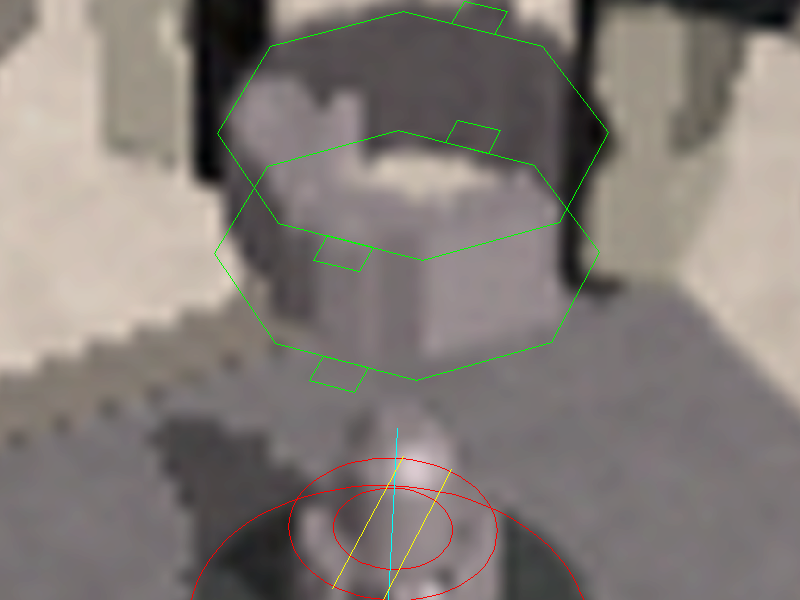

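The collar and spindle overlays share the same small offset, about 1.5 px up. Their relative centring is therefore within about 0.5 mm, and the keyway near (285,209) fits 0.35 rad. I descend, stopping just above engagement first.

>>> apply_moves([
  [[1,0.002,0,-0.1,0],[1,0,0,-0.08,0],[1,0,0,0,0],[1,0,0,0,0]],
])

```text
t: 5.1
eef_pos: [0.5659, -0.0618, 0.1191]
ee_rot: [3.141, 0.001, 0.347]
force: [-0.4, -0.5, -0.7]
width: 0.0457
gripper_force: 20.0
```

>>> apply_moves([
  [[1,0,0,-0.02,0],[1,0,0,-0.02,0],[1,0,0,0,0]],
])

```text
t: 5.4
eef_pos: [0.566, -0.0623, 0.1109]
ee_rot: [-3.142, -0.0, 0.346]
force: [0.0, -0.2, -2.5]
width: 0.0454
gripper_force: 20.0
```

>>> apply_moves([
  [[1,0,0,-0.01,0],[1,0,0,-0.01,0],[1,0,0,0,0]],
])

```text
t: 5.7
eef_pos: [0.5669, -0.0622, 0.1072]
ee_rot: [3.141, -0.002, 0.346]
force: [3.8, 0.9, -1.5]
width: 0.0452
gripper_force: 20.0
```

>>> apply_moves([
  [[1,0,0,-0.01,0],[1,0,0,-0.01,0],[1,0,0,0,0]],
])

```text
t: 6.0
eef_pos: [0.5669, -0.0618, 0.1029]
ee_rot: [-3.141, -0.002, 0.346]
force: [5.0, 3.3, -3.4]
width: 0.0454
gripper_force: 20.0
```

>>> apply_moves([
  [[1,0,0,-0.01,0],[1,0,0,-0.01,0],[1,0,0,0,0]],
])

```text
t: 6.3
eef_pos: [0.5669, -0.0616, 0.0991]
ee_rot: [-3.141, -0.002, 0.346]
force: [3.3, 5.1, -0.1]
width: 0.0458
gripper_force: 20.0
```

Light side force (+x, +y) shows the collar is slightly off-centre, so I yield 1 mm that way.

>>> apply_moves([
  [[1,0.004,0.004,0,0],[1,0,0,0,0],[1,0,0,0,0]],
])

```text
t: 6.6
eef_pos: [0.5669, -0.0614, 0.0989]
ee_rot: [-3.141, -0.0, 0.346]
force: [2.7, 3.2, 0.0]
width: 0.0458
gripper_force: 20.0
```

>>> apply_moves([
  [[1,0.002,0.002,-0.005,0],[1,0,0,-0.005,0],[1,0,0,0,0]],
])

```text
t: 6.9
eef_pos: [0.5669, -0.0613, 0.0967]
ee_rot: [-3.141, 0.001, 0.346]
force: [2.3, 1.0, -0.6]
width: 0.046
gripper_force: 20.0
```

>>> apply_moves([
  [[1,0.002,0.001,-0.005,0],[1,0,0,-0.003,0],[1,0,0,0,0]],
])

```text
t: 7.2
eef_pos: [0.567, -0.0612, 0.095]
ee_rot: [-3.141, 0.001, 0.346]
force: [0.3, 1.1, -2.1]
width: 0.0458
gripper_force: 20.0
```

>>> apply_moves([
  [[1,0.002,0,-0.005,0],[1,0,0,0,0]],
])

```text
t: 7.4
eef_pos: [0.5673, -0.0612, 0.0939]
ee_rot: [-3.141, 0.001, 0.346]
force: [-0.1, -0.3, -1.8]
width: 0.0458
gripper_force: 20.0
```

It is already below the 7 mm rest height with no load, so the tabs are entering the keyways. I continue gently.

>>> apply_moves([
  [[1,0,0,-0.005,0],[1,0,0,-0.005,0],[1,0,0,0,0]],
])

```text
t: 7.7
eef_pos: [0.5677, -0.0611, 0.0921]
ee_rot: [-3.141, 0.001, 0.346]
force: [-0.4, -0.3, -1.4]
width: 0.0455
gripper_force: 20.0
```

>>> apply_moves([
  [[1,0,0,-0.005,0],[1,0,0,-0.003,0],[1,0,0,0,0]],
])

```text
t: 8.0
eef_pos: [0.5679, -0.061, 0.0906]
ee_rot: [-3.142, 0.0, 0.346]
force: [0.3, 0.6, -1.7]
width: 0.046
gripper_force: 20.0
```

>>> apply_moves([
  [[1,0,0,-0.004,0],[1,0,0,0,0]],
])

```text
t: 8.2
eef_pos: [0.5679, -0.061, 0.0899]
ee_rot: [-3.142, 0.0, 0.346]
force: [0.3, -0.7, -1.6]
width: 0.0457
gripper_force: 20.0
```

>>> apply_moves([
  [[1,0,0,-0.004,0],[1,0,0,0,0]],
])

```text
t: 8.4
eef_pos: [0.568, -0.061, 0.0891]
ee_rot: [3.142, -0.0, 0.346]
force: [0.2, -0.4, -2.1]
width: 0.046
gripper_force: 20.0
```

>>> apply_moves([
  [[1,0,0,-0.002,0],[1,0,0,0,0]],
])

```text
t: 8.6
eef_pos: [0.568, -0.061, 0.0891]
ee_rot: [3.141, -0.0, 0.346]
force: [-1.5, 0.0, 4.1]
width: 0.0458
gripper_force: 20.0
```

Force rises at z = 0.0891, exactly the expected home height, so the collar is seated. I release and rise straight up.

>>> apply_moves([
  [[-1,0,0,0,0],[-1,0,0,0,0],[-1,0,0,0,0],[-1,0,0,0,0],[-1,0,0,0,0],[-1,0,0,0,0],[-1,0,0,0.1,0],[-1,0,0,0.2,0],[-1,0,0,0.2,0],[-1,0,0,0.2,0],[-1,0,0,0,0]],
])

```text
t: 9.7
eef_pos: [0.571, -0.061, 0.2351]
ee_rot: [3.139, -0.01, 0.347]
force: [0.6, -0.5, -0.3]
width: 0.0876
gripper_force: 0.0
```

>>> apply_moves([
  [[-1,-0.1,0.2,0,0],[-1,-0.1,0.2,0,0],[-1,-0.1,0.2,0,0],[-1,0,0.2,0,0],[-1,0,0,0,0]],
])

```text
t: 10.2
eef_pos: [0.5079, 0.1026, 0.2291]
ee_rot: [-3.141, -0.002, 0.35]
force: [0.9, 0.2, -0.4]
width: 0.088
gripper_force: 0.0
```

Run:
```python
from h import *
from crop import *
d=grab("g"); s=arm.get_state(); print(s["t"],s["eef_pos"],s["width"],s["force"])
cv2.imwrite("pics/g.png",np.hstack([tile(d["top"]["image"],(269,200),26),tile(d["scene"]["image"],(287,205),30)]))
```

```text
10.3 [0.50775442 0.09983195 0.22867009] 0.08767950991220982 [-0.17896695  0.49768142 -0.1041132 ]
```

View pics/g.png

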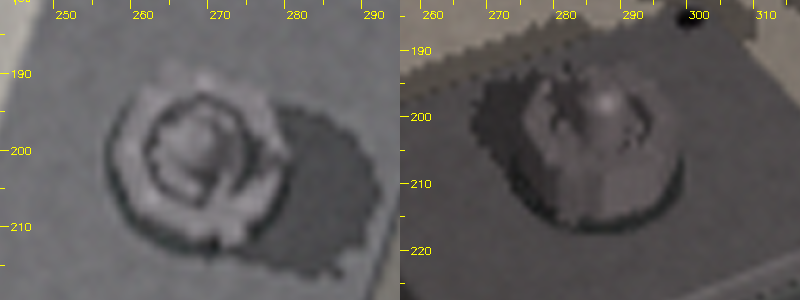

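The collar sits flat and centred on the flange in both views, at top (268,201) and scene (287,205). Only a thin flange rim shows, and the gripper is well clear.

```bash
python3 -c "
from station import arm
print(arm.job_done())"
```

```text
the job is handed in; nothing more can be done
None
```

The larger collar is on the grey housing's spindle with its tabs in the keyways, fully home on the flange and released; I handed the job in at about 10 s, but the judge's verdict was not shown.

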